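# Clear the page and turn the leaf of the room directory

### The job

The beige air-conditioner remote has been left lying on the left-hand page of the open room directory: push it off the book with your fingertips, without picking it up or tipping it over, so that it lies flat on the bare sideboard beside the directory. Then push the half-raised stiff leaf up and over the spine until it lies flat on that left-hand page. Leave everything else where it is.

Things in the scene. Friction and masses are not known exactly. Their poses are not given: they have to be found in the camera images.
- directory: Open guest book, dark covers, fixed. Origin: centre of underside; x along the spine, away from the robot at yaw 0; y towards the left page. Either side of the spine: a 3 mm cover to |y| 168 mm, |x| 113 mm, and on it a fixed page block, |y| 12 to 162, |x| to 105 mm, top 9 mm above the sideboard. An aluminium hinge barrel along the spine, 12 mm thick, has its top 17 mm above the sideboard.
- leaf (a joint): Angle of the rigid leaf about the spine: 0 flat on the right page, 1.57 upright, 3.14 (stop) flat on the left page. Starts part-raised; hinge friction (0.17 N m) keeps it at any angle; turning takes 1 to 2 N at the free edge. A 150 g board, 4 mm thick, 12 to 162 mm from the hinge axis, 210 mm along the spine, centred; an index tab (directory x -92 to -47 mm) stands 10 mm further out.
- leaf_edge (a point): Middle of the leaf's free edge, in the middle of its thickness, 162 mm from the hinge axis. Its frame is the leaf's: x along the spine like the directory's x, y from the free edge towards the hinge.
- leaf_hinge (a point): Point on the leaf's hinge axis at the middle of the spine: directory x = 0, y = 0, 11.5 mm above the sideboard. The axis runs along the directory's x.
- ac_remote: Beige air-conditioner remote, loose, 150 (x) by 46 (y) by 20 (z) mm, about 120 g. Origin: centre of its underside. Starts face up on the left page, underside 9 mm above the sideboard, roughly along the spine (up to 0.35 rad askew). The sideboard left of the directory is clear for at least 130 mm.
- ring_dish: Olive ceramic ring dish, 90 mm diameter, 20 mm high rim, with a thin cone to 52 mm in its middle; loose, close to the right-hand edge of the directory. Origin: centre of its underside. To be left alone.
- candle: Candle jar with brass lid, 68 mm diameter, 75 mm high, loose, just beyond the far end of the directory. Origin: centre of its underside. To be left alone.
- glass_cube: Transparent 50 mm glass cube, loose, in the uncovered part of the tray. Origin: centre of its underside. To be left alone.
- tv_remote: Dark grey TV remote, 170 x 46 x 20 mm, loose, in the tray under the cover. Origin: centre of its underside. To be left alone.
- tray: Fixed aluminium tray, 170 (its x) by 360 (its y) by 49 mm high, far to the right, its long side along the robot's x. Origin: centre of its underside.
- tray_cover: Clear acrylic sliding cover, 158 (tray x) x 190 (tray y) x 4 mm, on the tray at 46 mm height, about half open. Origin: centre of its underside. To be left alone.
- mug: White mug, 80 mm diameter, 92 mm high, loose, far to the left at the back. Origin: centre of its underside. To be left alone.
- glasses_case: Brown spectacle case, 160 x 62 x 36 mm, loose, far to the left. Origin: centre of its underside. To be left alone.
- lotion: White lotion bottle, 52 mm diameter, 150 mm high, loose, at the back, to the right. Origin: centre of its underside. To be left alone.
Not all that is in view belongs to the job. What is meant by the ac_remote is not blue, and is the larger of those in its own colour.

How it is judged:
On the way, in this order (a step that is already met when the one before it is completed fails the run):
1. the air-conditioner remote lies flat on the sideboard, off the directory (height (world z) of ac_remote below 0.004 m and angle between ac_remote's own z axis and vertical below 0.08 rad), for 0.2 s.
2. the leaf lies flat on the left-hand page (value of joint leaf above 3.08 rad), for 0.2 s.
At the end, for the whole second after the job is handed in: The leaf lies flat on the left-hand page (within 0.06 rad, about 10 mm at its free edge), and the air-conditioner remote rests face up and flat on the sideboard beside the directory, off it, its middle within 0.36 m of the directory's (all of step 1 and value of joint leaf above 3.08 rad and height (world z) of ac_remote above -0.004 m and horizontal distance between ac_remote and directory below 0.36 m and linear speed of ac_remote below 0.02 m/s); the robot touches nothing.
It fails at once if the air-conditioner remote is picked up or tipped over (height (world z) of ac_remote above 0.022 m or angle between ac_remote's own z axis and vertical above 0.8 rad).
It fails at once if something that should be left alone is moved more than 15 mm (distance of any of ring_dish, candle, glass_cube, tv_remote, tray_cover, mug, glasses_case, lotion from where it was at the start of the episode above 0.015 m).
It also fails if it takes over 61 s, if anything falls off the work surface, if the arm or the gripper's body presses on something with over 40 N, if the wrist force passes 120 N, or if a joint passes its speed limit or range.

### The arm

A 7-joint arm with a two-finger parallel gripper is mounted at the origin on the work surface. World frame = base frame: x ahead of the robot, y to its left, z up, the work surface at z = 0. Lengths are in m, angles in rad, forces in N, time in s.
With the tool pointing down it reaches from about 0.4 to 0.9 m from the base axis. Payload 5.5 kg.
Tool frame: the origin (TCP) lies midway between the tips of the shut fingers; the grasp point (between the pads) lies 19 mm behind it (manip.grip_depth is the distance from the TCP to the grasp point, in m); z points along the fingers, y is the line along which they close (so a half turn about z gives the same grasp; the last joint's range is limited). The gripper opens to 92 mm and grips with 3 to 60 N. Pads are 19 mm wide; open, the fingers measure 130 mm over their backs; the gripper's body (75 mm by 190 mm) begins 47 mm behind the grasp point.
Start: joints at [1.365, 0.501, -0.427, 1.55, 0.221, 1.138, -0.21], TCP at [0.294, -0.58, 0.227] pointing down, gripper open.
Joint ranges: [-2.88, 2.88], [-0.31, 2.03], [-1.54, 1.56], [0.2, 2.42], [-1.41, 4.55], [0.19, 2.02], [-2.57, 2.57]. Speed limits (rad/s): [2.57, 2.57, 3.14, 3.14, 3.14, 3.14, 3.14].

### API

Orientations are given as a unit quaternion [x, y, z, w].
In Python, from bench import manip, effector, viewer gives the robot as it stands. Calls block until the motion is done:
- manip.move_pose(position, orientation): joint-space move of the TCP to a pose.
- manip.servo_line(position, ori=None, vel=0.15): straight line of the TCP; ori=None keeps the orientation; vel is the mean speed in m/s.
- manip.movej(angles): joint-space move.
- effector.open_jaws() and effector.close(f_grip=None): open the fingers fully, or close them until they stop; f_grip is the grip in N (None keeps the last).
- manip.sleep(seconds).
- manip.solve_ik(position, orientation): joint angles nearest the present ones, or None.
- viewer.get_image(name): name is "scene" or "top" or "wrist"; returns the picture (384x512x3 uint8, red, green, blue); there is no depth.
- viewer.get_calibration(name): a dict with "vfov" (degrees; the focal length in pixels is half the picture's height over the tangent of half this angle, whatever the lens; pixels are square), "cx", "cy" (the principal point, pixels), "eye" and "attitude" of the camera in the world. Camera axes: x right, y down, z forward; pixel columns grow to the right and rows downward; lengths in m; the calibration is good to about 2 mm. A picture is of the moment at which its call begins: read the wrist's pose just before it. get_calibration takes no time and is no camera call; for the wrist camera it gives the pose at the moment of the call.
A pose or a line that the arm cannot do raises manip.PlanningError and nothing moves.
- manip.hand_in(): hands the job in; it is judged then, once.
Readings, each from a call of its own:
- manip.current_clock(): time.
- manip.current_q(): joint angles.
- manip.current_joint_velocities(): joint speeds.
- manip.current_tau(): joint torques, N m.
- manip.current_tool_pos(): TCP position.
- manip.current_tcp_rot(): TCP orientation.
- manip.current_force(): force on the tool from outside, world axes, zero at the start.
- manip.current_wrist_torque(): the same for the moment, N m.
- manip.current_finger_gap(): finger opening in m.
- manip.current_gripper_force(): force on a finger pad.
Only numpy, scipy, OpenCV 4.12 (cv2) and the standard library are available. Lean on these libraries where they do the work, as an engineer would, in place of code of your own. Each camera call takes 0.05 s, during which the arm holds its last target. There are 200 camera calls.

## Working session

There is one attempt and no reset: what is moved stays moved. The work goes in short steps, each a Python script; the robot and the scene stay as the last script left them, time stands still between calls to the robot, and variables do not carry over. Pictures are saved under pics/ and viewed, at most 10 in all, crops included, and the job is handed in when it is done.

```bash
ls; mkdir -p pics
python3 - <<'E'
from bench import manip, effector, viewer
import cv2
for n in ("scene","top"):
    im=viewer.get_image(n); cv2.imwrite(f"pics/{n}0.png",im[...,::-1]); print(n,viewer.get_calibration(n))
print(manip.current_clock(),manip.current_tcp_rot())
E
```

```text
pics
scene {'vfov': 51.84290746798144, 'cx': 254.36672334813392, 'cy': 193.82882319404214, 'eye': array([1.19769125, 0.08131053, 1.16013396]), 'attitude': array([ 0.62410339,  0.73219678, -0.21209761, -0.17145679])}
top {'vfov': 44.85267619177218, 'cx': 250.65102186709737, 'cy': 194.39831356712358, 'eye': array([ 0.18890582, -0.05473368,  1.89907497]), 'attitude': array([-0.69462579,  0.71354756, -0.057991  ,  0.07058279])}
0.1 [ 9.72644712e-01  2.32296090e-01 -1.71855070e-04 -8.72430963e-04]
```

View pics/scene0.png

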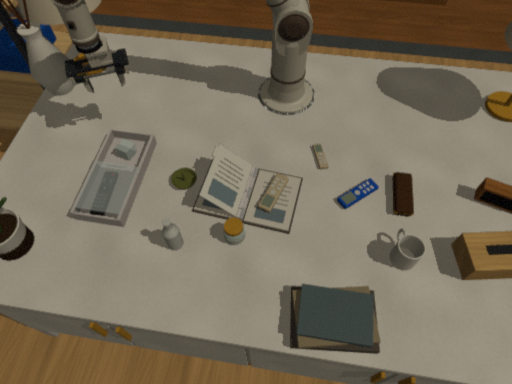

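View pics/top0.png

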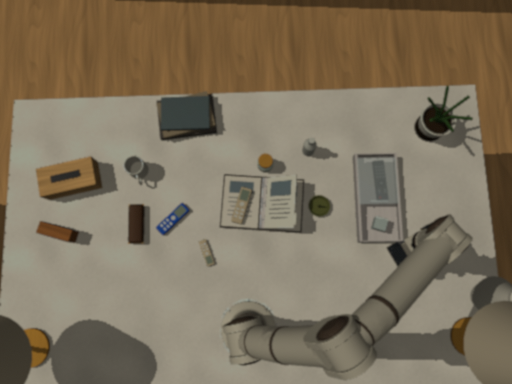

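The beige candidates are the remote on the left page (scene 272,193; top 242,206) and a smaller beige one on the sideboard (scene 320,156; top 207,253). The blue one (scene 357,193; top 173,219) is ruled out by colour. I choose the one on the page, which is also the larger beige. The leaf is part-raised over the right page, with the dish at top (320,206) and the candle at top (265,162).

```bash
cat > h.py <<'E'
from bench import manip, effector, viewer
import cv2, numpy as np
from scipy.spatial.transform import Rotation as R
def ray(cal,uv):
    f=192/np.tan(np.radians(cal['vfov'])/2)
    d=R.from_quat(cal['attitude']).apply([(uv[0]-cal['cx'])/f,(uv[1]-cal['cy'])/f,1.])
    return np.array(cal['eye']),d/np.linalg.norm(d)
def onz(cal,uv,z):
    e,d=ray(cal,uv); return e+d*(z-e[2])/d[2]
def proj(cal,p):
    f=192/np.tan(np.radians(cal['vfov'])/2)
    c=R.from_quat(cal['attitude']).inv().apply(np.array(p)-cal['eye'])
    return c[:2]/c[2]*f+[cal['cx'],cal['cy']]
E
python3 - <<'E'
from h import *
out=[]
for n,(x0,x1,y0,y1) in {'scene':(180,310,135,245),'top':(205,335,145,255)}.items():
    im=cv2.imread(f'pics/{n}0.png'); c=im[y0:y1,x0:x1]
    out.append(cv2.resize(c,None,fx=5,fy=5,interpolation=cv2.INTER_CUBIC)[:,:])
    hsv=cv2.cvtColor(im,cv2.COLOR_BGR2HSV)
    m=np.zeros(im.shape[:2],np.uint8); m[y0:y1,x0:x1]=((hsv[y0:y1,x0:x1,1]>55)&(hsv[y0:y1,x0:x1,2]>90)&(abs(hsv[y0:y1,x0:x1,0].astype(int)-20)<12))*255
    cal=viewer.get_calibration(n)
    for k in cv2.findContours(m,0,1)[0]:
        if cv2.contourArea(k)>40:
            r=cv2.minAreaRect(k); print(n,r,[onz(cal,p,.029)[:2].round(3).tolist() for p in [r[0],*cv2.boxPoints(r)]])
cv2.imwrite('pics/cs.png',out[0]);cv2.imwrite('pics/ct.png',out[1])
E
```

```text
scene ((233.5000457763672, 225.5000457763672), (19.798988342285156, 18.384775161743164), 45.0) [[0.64, -0.094], [0.645, -0.137], [0.592, -0.105], [0.635, -0.051], [0.687, -0.083]]
scene ((273.089599609375, 190.848388671875), (16.357603073120117, 40.42441177368164), 30.5792236328125) [[0.491, 0.014], [0.551, -0.036], [0.401, 0.012], [0.428, 0.065], [0.575, 0.015]]
top ((240.82113647460938, 205.09634399414062), (11.589699745178223, 36.49318313598633), 16.699241638183594) [[0.491, 0.015], [0.427, 0.061], [0.57, 0.015], [0.555, -0.03], [0.412, 0.016]]
top ((265.5, 160.0), (14.0, 15.0), 90.0) [[0.677, -0.091], [0.708, -0.061], [0.706, -0.123], [0.646, -0.121], [0.648, -0.059]]
```

View pics/cs.png

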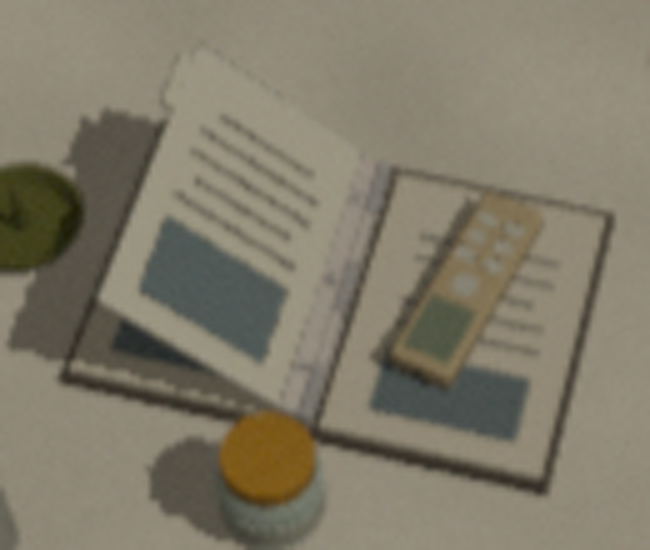

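View pics/ct.png

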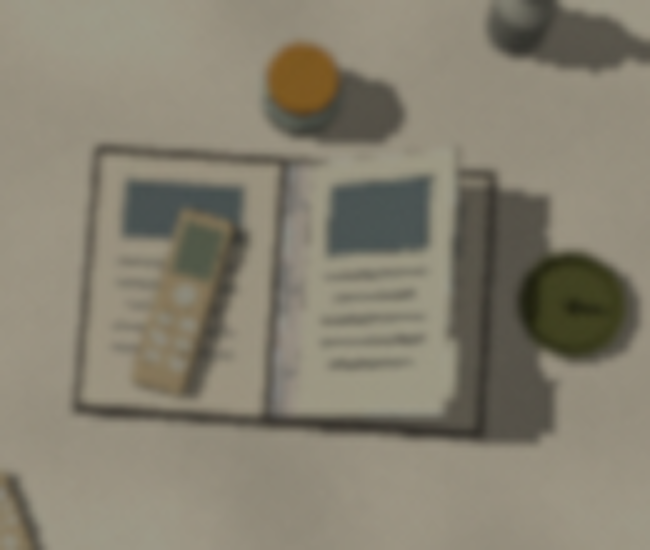

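Run:
```python
from h import *
S=viewer.get_calibration('scene');T=viewer.get_calibration('top')
s=lambda u,v:(180+u/5-.4,135+v/5-.4)
t=lambda u,v:(205+u/5-.4,145+v/5-.4)
c=np.array([onz(T,t(*p),.003) for p in [(97,147),(75,408),(482,437),(494,172)]])[:,:2]
print('top corners LF LN RN RF',c.round(3).tolist(),[np.linalg.norm(c[i]-c[i-1]).round(3) for i in range(4)],c.mean(0))
for p in [(612,213),(545,490),(65,380)]: print('scene LN LF RF',onz(S,s(*p),.003)[:2].round(3))
v=(c[0]-c[1]+c[3]-c[2]); yaw=np.arctan2(v[1],v[0]); v2=(c[0]-c[3]+c[1]-c[2]);print('yaw',yaw,np.arctan2(v2[1],v2[0])-np.pi/2)
C=c.mean(0)
def tri(a,b):
    e1,d1=ray(T,a);e2,d2=ray(S,b)
    k=np.linalg.lstsq(np.c_[d1,-d2],e2-e1,rcond=None)[0]
    p,q=e1+d1*k[0],e2+d2*k[1]; return (p+q)/2,np.linalg.norm(p-q)
for n,a,b in [('far edge',t(458,148),s(98,300)),('near edge(tab?)',t(446,412),s(205,45))]:
    P,g=tri(a,b); l=R.from_euler('z',-yaw).apply(P-[*C,0]); print(n,P.round(3),g.round(4),'local',l.round(3),'angle',np.arctan2(l[2]-.0115,-l[1]),'r',np.hypot(l[2]-.0115,l[1]))
for nm,u in [('dish',(573,303)),('candle',(302,78))]: print(nm,onz(T,t(*u),.02 if nm=='dish' else .075).round(3))
```

```text
top corners LF LN RN RF [[0.628, 0.084], [0.41, 0.105], [0.377, -0.226], [0.597, -0.246]] [np.float64(0.332), np.float64(0.22), np.float64(0.333), np.float64(0.221)] [ 0.50305    -0.07083951]
scene LN LF RF [0.403 0.105]
scene LN LF RF [0.625 0.084]
scene LN LF RF [ 0.594 -0.244]
yaw -0.0932380774114949 -0.09627898122348899
far edge [ 0.593 -0.207  0.114] 0.0011 local [ 0.103 -0.127  0.114] angle 0.6792098889331317 r 0.16367228194142566
near edge(tab?) [ 0.385 -0.186  0.114] 0.0072 local [-0.107 -0.126  0.114] angle 0.6846198126969916 r 0.16232988937803305
dish [ 0.483 -0.304  0.02 ]
candle [ 0.664 -0.088  0.075]
```

Cover sides measure 0.333 × 0.221 m, against 0.336 × 0.226 nominal. The leaf edge radius is 0.163 against 0.162, and the leaf angle is about 0.68 rad. All of this fits the given sizes, so I'll act. I'll push the remote with both open fingertips spread along its right side.

```bash
cat >> h.py <<'E'
C=np.array([.502,-.071,0]);YAW=-.095
def W(x,y,z): return R.from_euler('z',YAW).apply([x,y,z])+C
def down(a): return [np.cos(a/2),np.sin(a/2),0,0]
def st(m): print(m,round(manip.current_clock(),2),np.round(manip.current_tool_pos(),3),'F',np.round(manip.current_force(),1))
E
python3 - <<'E'
from h import *
c=np.array([.491,.0145]); a=-.31+np.pi/2; n=np.array([np.cos(a),np.sin(a)])
best=[]
for k in (a,a-np.pi):
    q=manip.solve_ik([*(c-.047*n),.2],down(k)); q2=manip.solve_ik([*(c+.13*n),.0145],down(k))
    print(k,None if q is None else q.round(2),None if q2 is None else np.round(q2,2))
    if q is not None and q2 is not None: best.append((abs(q-manip.current_q()).max(),k))
k=min(best)[1]; o=down(k)
manip.move_pose([*(c-.047*n),.2],o); st('above')
im=viewer.get_image('wrist'); cv2.imwrite('pics/w1.png',im[...,::-1])
manip.servo_line([*(c-.047*n),.04],vel=.12)
manip.servo_line([*(c-.047*n),.0145],vel=.04); st('low')
for d in (-.02,.04,.09,.126):
    manip.servo_line([*(c+d*n),.0145],vel=.06); st(d)
manip.servo_line([*(c+.11*n),.0145],vel=.1)
manip.servo_line([*(c+.11*n),.25],vel=.2); st('up')
im=viewer.get_image('scene'); cv2.imwrite('pics/s1.png',im[...,::-1])
cv2.imwrite('pics/s1c.png',cv2.resize(im[120:260,150:400,::-1],None,fx=3,fy=3))
E
```

```text
1.2607963267948965 [ 0.83  0.33 -0.96  1.99  0.32  0.99 -0.6 ] [ 0.22  0.7  -0.67  1.93  0.64  0.73 -1.15]
-1.8807963267948966 [ 1.04  0.49 -1.29  1.98  0.54  1.08  2.34] [ 0.59  1.13 -1.31  1.92  1.22  1.2   1.62]
above 2.18 [ 0.477 -0.032  0.2  ] F [0.9 0.8 0.4]
low 4.51 [ 0.477 -0.03   0.014] F [0.4 0.  1.1]
-0.02 5.11 [ 0.485 -0.004  0.015] F [-0.5 -0.3  0.4]
0.04 6.26 [0.503 0.052 0.014] F [ 0.3 -0.4 -0.4]
0.09 7.24 [0.518 0.1   0.014] F [-0.1 -0.3  0.4]
0.126 7.99 [0.529 0.135 0.014] F [ 0.3 -0.   0.2]
up 9.62 [0.524 0.119 0.249] F [ 0.3  0.1 -0. ]
```

View pics/s1c.png

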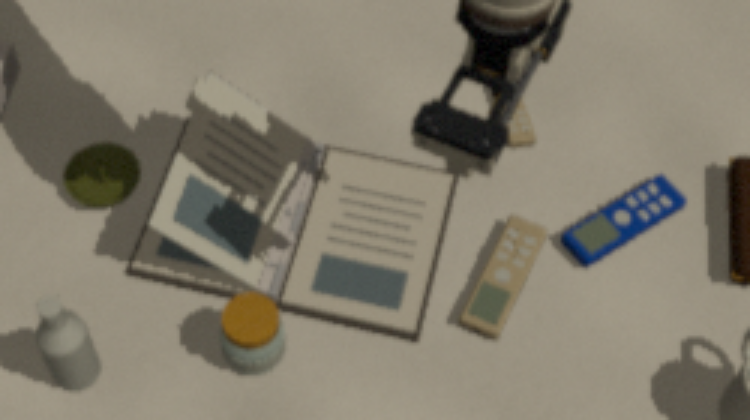

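The picture shows the beige remote lying flat on the sideboard at crop (503,275), clear of the cover. The leaf is untouched, and the dish and candle are in place. Next is the leaf: shut fingers follow its arc.

Run:
```python
from h import *
o=down(YAW+np.pi/2); H=.0115; X=0.
def tcp(th,lead=.002):
    s,c=np.sin(th),np.cos(th); t=np.array([s,c])
    if th<np.pi/2: p=np.array([-.162*c,H+.162*s])-.002*t+[0,-.03]
    else: p=np.array([-.132*c,H+.132*s])-.002*t
    p=p+lead*t-[.0095,0]
    return W(X,*p)
effector.close(5)
s=tcp(.68); pre=s-R.from_euler('z',YAW).apply([0,.02,0])
manip.servo_line(W(X,-.05,.27),o,vel=.25)
manip.servo_line([pre[0],pre[1],.25],vel=.25); st('pre')
manip.servo_line(pre,vel=.15); st('down')
for th in [.7,.85,1.0,1.15,1.3,1.45,1.57,1.75,1.95,2.15,2.35,2.55,2.75,2.9,3.0]:
    manip.servo_line(tcp(th),vel=.09); st(th)
im=viewer.get_image('scene'); cv2.imwrite('pics/s2.png',im[...,::-1])
cv2.imwrite('pics/s2c.png',cv2.resize(im[120:260,150:400,::-1],None,fx=3,fy=3))
```

```text
pre 12.81 [ 0.488 -0.225  0.25 ] F [ 1.5  0.7 -0.2]
down 14.07 [ 0.488 -0.226  0.084] F [-0.3  0.6  0.8]
0.7 14.47 [ 0.49  -0.206  0.088] F [-1.9 -7.8  5. ]
0.85 14.88 [ 0.492 -0.187  0.104] F [ 0.1 -2.5  1. ]
1.0 15.3 [ 0.493 -0.166  0.118] F [-0.6 -0.5 -0.3]
1.15 15.72 [ 0.495 -0.145  0.13 ] F [ 0.5 -0.7 -0.4]
1.3 16.13 [ 0.497 -0.123  0.138] F [0.  0.1 0.5]
1.45 16.55 [ 0.499 -0.099  0.142] F [ 0.1 -0.8 -0.1]
1.57 16.92 [ 0.501 -0.08   0.144] F [-0.3 -0.3 -0. ]
1.75 17.33 [ 0.503 -0.057  0.141] F [ 0.3 -0.4  1.1]
1.95 17.77 [ 0.506 -0.032  0.134] F [-0.5 -0.   0.5]
2.15 18.22 [ 0.508 -0.009  0.122] F [ 0.7 -0.2  0.5]
2.35 18.66 [0.51  0.012 0.105] F [-0.4  0.3 -0.3]
2.55 19.1 [0.511 0.029 0.085] F [0.9 0.2 0.2]
2.75 19.54 [0.512 0.041 0.062] F [ 0.8  0.2 -0.3]
2.9 19.91 [0.513 0.047 0.043] F [ 0.2 -0.8  0.1]
3.0 20.21 [0.513 0.05  0.03 ] F [ 0.5  0.1 -0.5]
```

View pics/s2c.png

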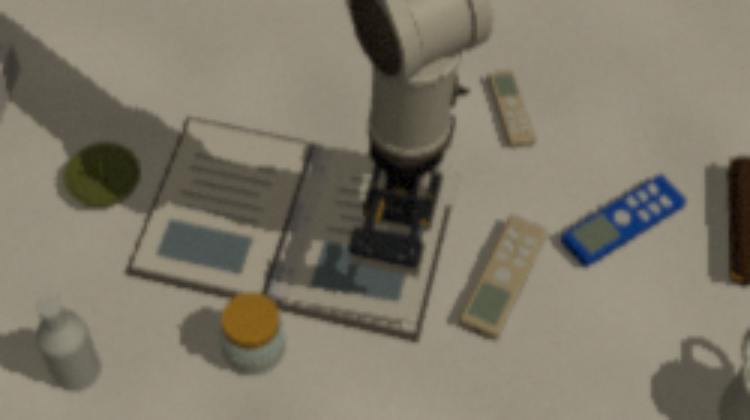

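The leaf is over on the left side, under the gripper (crop 385,245). The right page is bare and the remote hasn't moved. Next I'll press down near the free edge until I feel firm contact.

Run:
```python
from h import *
for z in np.arange(.026,.006,-.002):
    manip.servo_line(W(0,.135,z),vel=.03); f=np.mean([manip.current_force()[2] for _ in range(5)]); st(z)
    if f>10: break
manip.sleep(.4); st('press')
manip.servo_line(W(0,.135,.25),vel=.15)
manip.servo_line(W(0,-.2,.3),vel=.25); st('away')
im=viewer.get_image('scene')
cv2.imwrite('pics/s3c.png',cv2.resize(im[120:260,150:400,::-1],None,fx=3,fy=3))
```

```text
0.026 20.89 [0.515 0.064 0.026] F [-0.7  0.2 -0.3]
0.024 21.14 [0.515 0.063 0.024] F [-0.1  0.2 -0.4]
0.022000000000000002 21.39 [0.515 0.063 0.022] F [-0.4  1.1 -0.5]
0.020000000000000004 21.64 [0.515 0.063 0.02 ] F [-0.7  0.1  0.6]
0.018000000000000006 21.89 [0.515 0.063 0.018] F [-0.3 -0.9 -0.5]
0.016000000000000007 22.14 [0.515 0.063 0.016] F [-0.3  0.2  0.3]
0.014000000000000009 22.39 [0.515 0.063 0.014] F [ 0.6 -0.5 -0.2]
0.01200000000000001 22.64 [0.515 0.063 0.014] F [-5.6 -1.4 18.7]
press 23.04 [0.515 0.063 0.014] F [-5.3 -0.7 18.5]
away 26.28 [ 0.483 -0.268  0.3  ] F [-0.1  0.6  0.2]
```

View pics/s3c.png

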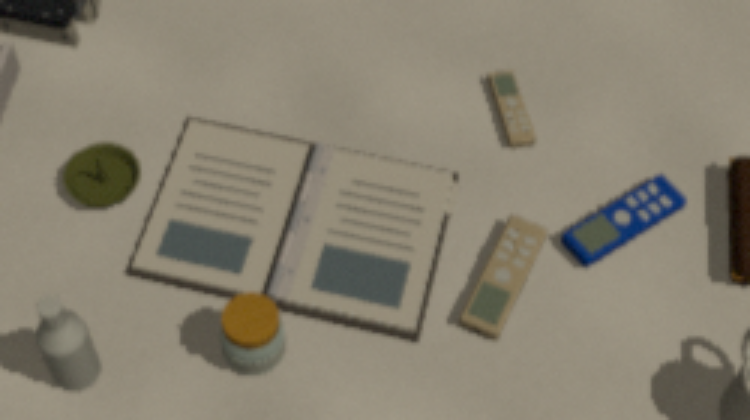

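The leaf lies flat on the left page, with its tab showing at crop (450,200). Contact came at 14 mm, against 13.5 mm expected. The remote is flat beside the book and nothing else has moved.

```bash
python3 -c "
from bench import manip
print(manip.hand_in())"
```

```text
the job is handed in; nothing more can be done
None
```

The job is handed in: the beige remote lies flat on the sideboard beside the directory, the leaf is flat on the left-hand page, and the final picture shows the dish, candle and lotion where they were; no verdict was returned.

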